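Turn the mounting plate over and seat it on the wiring stand's pins

ROBOT

A 6-joint arm with a two-finger parallel gripper is mounted at the origin on the work surface. World frame = base frame: x ahead of the robot, y to its left, z up, the work surface at z = 0. Lengths are in m, angles in rad, forces in N, time in s.
With the tool pointing down it reaches from about 0.25 to 0.775 m from the base axis. Payload 4 kg.
Tool frame: the origin (TCP) lies on the centre line of the jaws, within the pads' length; the fingertips stand 17 mm ahead of it and the grasp point (between the pads) lies 2 mm behind it; z points along the fingers, y is the line along which they close (so a half turn about z gives the same grasp; the last joint's range is limited). The gripper opens to 94 mm and grips with 3 to 60 N. Pads are 16 mm wide; open, the fingers measure 119 mm over their backs; the gripper's body (75 mm by 177 mm) begins 78 mm behind the grasp point.
Start: joints at [-1.326, 0.087, 1.371, -0, 1.684, -0.103], TCP at [0.187, -0.517, 0.223] pointing down, gripper open.
Joint ranges: [-3.1, 3.1], [-0.76, 2.03], [0.27, 2.55], [-1.08, 4.22], [0.17, 2.65], [-2.57, 2.57]. Speed limits (rad/s): [2.79, 2.79, 3.14, 3.14, 3.14, 3.14].

INTERFACE

Orientations are given as [roll, pitch, yaw] about the fixed x, y, z axes, in that order (R = Rz(yaw) Ry(pitch) Rx(roll)).
In Python, from bench import robot gives the robot as it stands.
- The arm moves only by the tool servo_tool, never from a script. Its argument "plan" is a list of rows, each a list of 7 numbers: the shift along the tool's x, y, z normalised to -1 to 1, where 1 is 0.1 m, then the turn, a rotation vector about the tool's x, y, z normalised to -1 to 1, where 1 is pi/2 rad, then the finger opening in mm, from 0 to 94. In form: [[x, y, z, ax, ay, az, gripper], ...]. A call has 1 to 12 rows; each row is the pose to reach, as a shift and turn from the pose commanded when the call began, along the tool's axes at that moment; what a row does not reach only later rows make up. A row lasts 1/12 s, in which the tool goes at most 41.7 mm and 7.16 degrees, less where a joint would pass 70% of its speed; a pose out of reach is approached as far as the arm can. A call with a number of a shift or a turn outside -1 to 1 is refused whole. A call with a gripper value outside its range is refused whole. The fingers move at their own pace and stop on an object; the grip force is fixed at half the most. Time passes only in rows, so rows that repeat a pose let the fingers close. It gives the time, the measured TCP pose, the force, the opening and the grip force at its end, in the units of the state.
- robot.get_obs(): the state, without advancing time (a new reading comes with each control period).
- robot.snapshot(name): name is "side" or "top" or "wrist"; returns the picture (400x640x3 uint8, red, green, blue); there is no depth.
- robot.camera_params(name): a dict with "camera_matrix" (3x3 intrinsics, pixels), "rvec" (rotation vector, rad) and "tvec" (3), from world to camera coordinates, as OpenCV has them; the wrist camera has in their place "tool_from_camera" (4x4, takes a point from camera to tool coordinates, whose origin is the TCP and whose axes are the flange's). Camera axes: x right, y down, z forward; pixel columns grow to the right and rows downward; lengths in m; the calibration is good to about 2 mm. A picture is of the moment at which its call begins: read the wrist's pose just before it. camera_params takes no time and is no camera call.
- robot.close_job(): hands the job in; it is judged then, once.
Trained networks look in the newest picture that a camera, given by its name, has taken for a name from the list of things; names that differ only in an ending like _2 or _b are one class to them, and where a whole thing is asked for, a point or a joint stands for the part that bears it (a point fixed in the world has none). Each returns a list of dicts, best first, with "conf" (0 to 1); they miss things now and then, are a little off and sometimes report something else, mostly with a low value. They report only what shows in the picture. A call takes as long as a camera call.
- robot.find_in(thing, camera): "extent" ([centre column, centre row, width, height] in pixels, round what is visible of it).
The state is a dict: "time": time; "joint_positions": joint angles; "qvel": joint speeds; "joint_torque": joint torques, N m; "tool_pos": TCP position; "ee_rot": TCP orientation; "wrist_force": force on the tool from outside, world axes, zero at the start; "wrist_torque": the same for the moment, N m; "width": finger opening in m; "finger_force": force on a finger pad.
Only numpy, scipy, OpenCV 4.12 (cv2) and the standard library are available. Lean on these libraries where they do the work, as an engineer would, in place of code of your own. Each camera call takes 0.05 s, during which the arm holds its last target. There are 200 camera calls.

TASK

The white mounting plate leans on the plain rest with its steel rail hidden at the back. Take it by its black tab, turn it over so that the rail faces outward, and seat it fully home and flat on the two pins of the other stand, tab upward, then let go.

Things in the scene. Friction and masses are not known exactly. Their poses are not given: they have to be found in the camera images.
- plate_grip (a point): Middle of the black tab (50 wide, 45 long, 14 mm thick) atop the loose white plate (180 wide, 150 high, 6 mm, 0.25 kg). Axes: x across, y up the tab, z out of the rail face. Plate spans y -22.5 to -172.5 mm, same mid-plane and centre line. Mid-face rail 80 x 35 mm stands 7.5 mm off it. 26 mm square holes at x -68, y -57.5 and x +68, y -112.5 mm. At start z points into the rest, y up.
- rest: Fixed plain rest the plate starts on: two grey bars and a bottom lip reaching 20 mm out of its face, no pins, dark 190 mm square base; origin under the base. Face looks to its +x and up, top leaning 20 degrees back towards -x (the robot). The tab stands clear above it: grip across its thickness, fingers pointing along the tab's -y. The plate comes off straight up or square to the face.
- seat (a point): Where plate_grip belongs on the pinned stand, with the same axes: x across, y up the bed (20 degrees from upright, top towards the robot), z out of it. When both agree the plate is flat on the bars, rail outward, holes centred on the pins. Fit it along -z from 30 mm or more off. The holes have 8 mm play all round: once released the plate slips about 8 mm along -y and hangs on the pins.
- pin_stand: Fixed pinned stand, like the rest but without lip; origin under its dark 190 mm square base. Bed: two grey bars 40 mm wide, 100 mm apart, ending 3 mm below the plate's top edge when it is at the seat. Two 10 mm brass pins stand 20 mm out square to the bars, in seat axes at x -68, y -57.5 mm (higher) and x +68, y -112.5 mm (lower). The rail side of the plate faces away from it when done.

How it is judged:
By the outcome, as a careful person would: the job done as asked, in the order asked, and still so for the second after the job is handed in, with the robot touching nothing.
It also fails if it takes over 53 s, if anything falls off the work surface, if the arm or the gripper's body presses on something with over 40 N, if the wrist force passes 120 N, or if a joint passes its speed limit or range.

## Working session

There is one attempt and no reset: what is moved stays moved. The work goes in short steps, Python scripts to look and compute and a tool call to move; the robot and the scene stay as the last step left them, time stands still between calls to the robot, and variables do not carry over. Pictures are saved under pics/ and viewed, at most 10 in all, crops included, and the job is handed in when it is done.

Besides the shell and the picture viewer there is one more tool, called after "Call:" in YAML: its name, and indented under it one key for each argument. servo_tool: Moves the arm, as the interface text tells. Scaled input: -1 to 1 covers 0.1 m each way for a shift and pi/2 rad each way for a turn. Its arguments: {"type":"object","properties":{"plan":{"type":"array","items":{"type":"array","items":{"type":"number"}}}},"required":["plan"]}

```bash
ls; mkdir -p pics; python3 - <<'E'
from bench import robot
import cv2,numpy as np
o=robot.get_obs();print(o['time'],o['tool_pos'],o['ee_rot'])
for n in ['side','top']:
    im=robot.snapshot(n);cv2.imwrite(f'pics/{n}0.png',im[:,:,::-1])
    p=robot.camera_params(n);print(n,{k:np.round(v,4).tolist() for k,v in p.items()})
    for t in ['plate_grip','rest','seat','pin_stand']:
        print(t,[(round(d['conf'],2),np.round(d['extent'],1).tolist()) for d in robot.find_in(t,n)[:2]])
print(robot.camera_params('wrist'))
E
```

```text
pics
0.0 [ 0.18732815 -0.51658582  0.22132313] [-3.13945134e+00 -2.15838005e-04  3.47798911e-01]
side {'camera_matrix': [[377.8142, 0.0, 322.0534], [0.0, 377.8142, 201.776], [0.0, 0.0, 1.0]], 'rvec': [0.6935, -2.5419, 1.2828], 'tvec': [0.5269, 0.3065, 0.6118]}
plate_grip [(0.77, [249.0, 245.1, 79.4, 82.8])]
rest [(0.77, [253.3, 291.9, 135.6, 165.1])]
seat [(0.62, [349.6, 183.7, 94.8, 114.3])]
pin_stand [(0.7, [351.5, 182.3, 95.3, 110.0])]
top {'camera_matrix': [[361.578, 0.0, 326.5296], [0.0, 361.578, 198.8957], [0.0, 0.0, 1.0]], 'rvec': [2.1144, -2.1242, 0.1453], 'tvec': [0.0116, 0.6107, 0.7798]}
plate_grip [(0.64, [234.4, 176.5, 105.0, 17.2])]
rest [(0.66, [236.4, 192.2, 111.8, 83.9])]
seat [(0.59, [418.6, 196.2, 106.9, 79.4])]
pin_stand [(0.62, [417.6, 194.2, 104.9, 84.6])]
{'camera_matrix': array([[307.09102581,   0.        , 319.05194058],
       [  0.        , 307.09102581, 196.68427797],
       [  0.        ,   0.        ,   1.        ]]), 'tool_from_camera': array([[ 1.88529358e-03, -9.72174736e-01, -2.34249288e-01,
         6.75539189e-02],
       [ 9.99998222e-01,  1.84302767e-03,  3.99340776e-04,
         2.96350462e-05],
       [ 4.34989045e-05, -2.34249624e-01,  9.72176482e-01,
        -1.62806856e-01],
       [ 0.00000000e+00,  0.00000000e+00,  0.00000000e+00,
         1.00000000e+00]])}
```

View pics/side0.png

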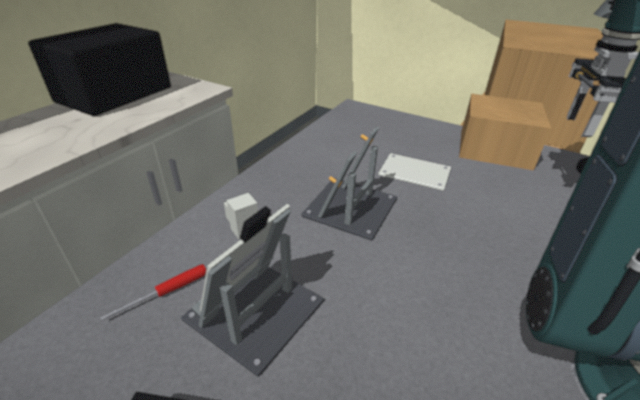

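View pics/top0.png

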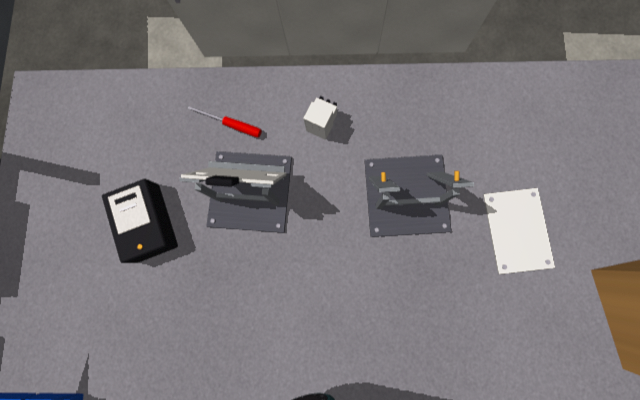

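The views show the leaning plate at the left of the top view, with its tab near (222,181). The pin stand is at the right, with pins near (383,177) and (456,176). In the side view the tab is at (256,224) and the pins at (364,138) and (332,180).

```bash
cat > h.py <<'E'
from bench import robot
import cv2,numpy as np
from scipy.optimize import least_squares
from scipy.spatial.transform import Rotation as Ro
def cam(n,o=None):
    p=robot.camera_params(n);K=p['camera_matrix']
    if n=='wrist':
        T=np.eye(4);T[:3,:3]=Ro.from_euler('xyz',o['ee_rot']).as_matrix();T[:3,3]=o['tool_pos']
        M=np.linalg.inv(T@p['tool_from_camera'])
        return K,M[:3,:3],M[:3,3]
    return K,cv2.Rodrigues(np.array(p['rvec'],float))[0],np.ravel(p['tvec'])
def proj(c,X):
    K,R,t=c;q=(np.atleast_2d(X)@R.T+t)@K.T;return q[:,:2]/q[:,2:]
def frame(p,flip=False):  # p=x,y,z,yaw ; tilt 20deg, axes columns x,y,z
    a=np.radians(20);y=np.array([-np.sin(a),0,np.cos(a)]);z=np.array([np.cos(a),0,np.sin(a)])
    if flip:z=-z
    return Ro.from_euler('z',p[3]).as_matrix()@np.c_[np.cross(y,z),y,z]
def pts(p,L,flip=False): return np.array(L)@frame(p,flip).T+np.array(p[:3])
def orange(im,lo=(8,130,120),hi=(24,255,255),amin=8):
    m=cv2.inRange(cv2.cvtColor(im,cv2.COLOR_RGB2HSV),lo,hi)
    n,_,s,c=cv2.connectedComponentsWithStats(m)
    return [(s[i].tolist(),c[i].round(1).tolist()) for i in range(1,n) if s[i,4]>=amin]
PIN=[[-.068,-.0575,.007],[.068,-.1125,.007]]
E
python3 - <<'E'
from h import *
for n in ['side','top']:
    im=cv2.imread(f'pics/{n}0.png')[:,:,::-1].copy();print(n,orange(im))
    x,y,w,h={'side':(235,195,45,55),'top':(195,168,55,22)}[n]
    m=(im[y:y+h,x:x+w].max(2)<35).astype(np.uint8)
    k,_,s,c=cv2.connectedComponentsWithStats(m);i=1+np.argmax(s[1:,4])
    print('tab',s[i]+[x,y,0,0,0],c[i]+[x,y], cv2.boxPoints(cv2.minAreaRect(np.argwhere(_==i)[:,::-1].astype(np.float32))).round(1).tolist())
    c_=cam(n);print('campos',-c_[1].T@c_[2])
big=cv2.resize(cv2.imread('pics/top0.png')[140:245,165:475],None,fx=2.58,fy=2.58,interpolation=cv2.INTER_CUBIC)
b2=cv2.resize(cv2.imread('pics/side0.png')[115:245,190:400],None,fx=2.5,fy=2.5,interpolation=cv2.INTER_CUBIC)
b2=cv2.copyMakeBorder(b2,0,0,0,big.shape[1]-b2.shape[1],cv2.BORDER_CONSTANT)
cv2.imwrite('pics/c0.png',np.vstack([big,b2]))
E
```

```text
side [([362, 135, 5, 5, 13], [363.7, 137.1]), ([330, 177, 5, 5, 17], [332.1, 179.2])]
tab [241 208  28  33 348] [254.97126437 225.29597701] [[1.2999999523162842, 36.099998474121094], [30.600000381469727, 12.100000381469727], [39.099998474121094, 22.399999618530273], [9.899999618530273, 46.5]]
campos [0.3166142  0.53492956 0.59952811]
top [([454, 171, 5, 10, 48], [456.1, 175.5]), ([381, 172, 5, 10, 46], [383.0, 176.5]), ([137, 244, 5, 5, 21], [139.2, 246.1]), ([614, 272, 8, 2, 8], [617.5, 272.1]), ([593, 272, 47, 103, 3031], [622.5, 314.7])]
tab [206 176  33  10 258] [222.56589147 180.70155039] [[10.699999809265137, 15.899999618530273], [11.399999618530273, 7.099999904632568], [43.400001525878906, 9.399999618530273], [42.79999923706055, 18.200000762939453]]
campos [ 0.47163627 -0.01682502  0.87089436]
```

View pics/c0.png

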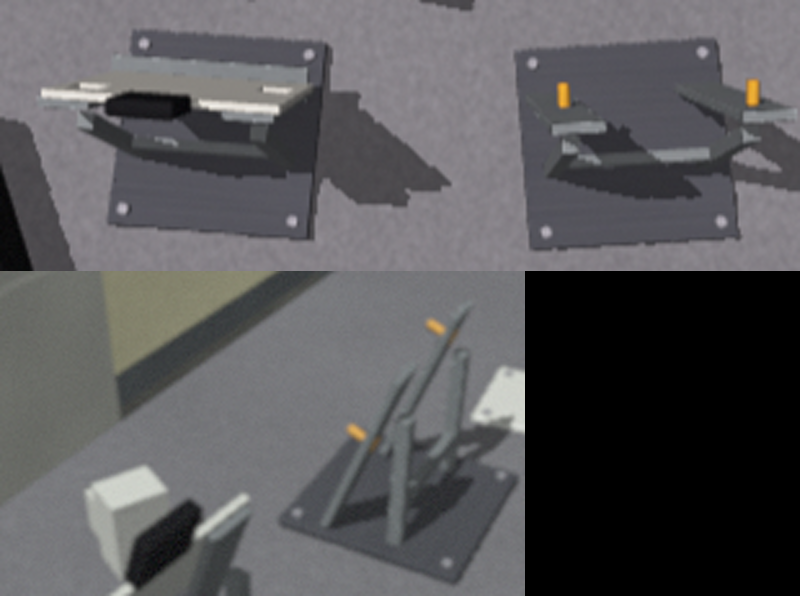

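```bash
cat > fit0.py <<'E'
from h import *
S,T=cam('side'),cam('top')
def ray(c,px,z):
    K,R,t=c;d=R.T@np.linalg.inv(K)@[px[0],px[1],1];C=-R.T@t;return C+d*(z-C[2])/d[2]
for nm,b in (('pin',[(515,50),(717,38),(738,238),(530,250)]),('rest',[(133,30),(328,44),(312,240),(108,225)])):
    w=np.array([ray(T,(u/2.58+165,v/2.58+140),.012) for u,v in b])
    ed=[np.linalg.norm(w[i]-w[i-1]) for i in range(4)]
    yv=(w[0]+w[3]-w[1]-w[2])/2; xv=(w[0]+w[1]-w[2]-w[3])/2
    print(nm,w.mean(0).round(3),'edges',np.round(ed,3),'yaw',np.arctan2(-yv[0],yv[1]).round(3),np.arctan2(xv[1],xv[0]).round(3))
def rs(p):
    r=proj(T,pts(p,PIN))-[[456.1,175.5],[383,176.5]]
    L=np.array(PIN);tip=L.copy();tip[:,2]=.017
    r2=proj(S,pts(p,tip))-[[360.8,135.8],[329.2,178.2]]
    return np.r_[r.ravel(),r2.ravel()]
s=least_squares(rs,[.5,-.2,.2,0]);print('seat',s.x.round(4),s.fun.round(1))
B=np.array([[a*.025,b*.0225,c*.007] for a in(-1,1) for b in(-1,1) for c in(-1,1)])
def bb(c,p):
    q=proj(c,pts(p,B,True));return np.r_[q.min(0),q.max(0)]
def rt(p):
    r=np.r_[bb(T,p)-[206,176,238.5,186],bb(S,p)-[240.5,208,269,241]]
    r2=proj(T,pts(p,[[.09,-.0225,-.003],[-.09,-.0225,-.003]],True))-[[276.,178],[180.9,174]]
    return np.r_[r,0*r2.ravel()]
t=least_squares(rt,[.5,.2,.2,0]);print('tab',t.x.round(4),t.fun.round(1))
E
python3 fit0.py
```

```text
pin [ 0.625 -0.183  0.012] edges [0.189 0.191 0.189 0.189] yaw 0.052 0.049
rest [0.637 0.196 0.012] edges [0.189 0.19  0.187 0.192] yaw -0.081 -0.07
seat [ 0.6057 -0.1836  0.2217  0.0554] [ 0.  -0.1 -0.1 -0.1  0.1  0.2  0.1 -0.1]
tab [ 0.6194  0.1961  0.2204 -0.0292] [-1.  -1.5  1.2 -0.4 -1.8 -3.3  3.1  4.2 -0.  -0.  -0.   0. ]
```

```bash
cat >> h.py <<'E'
def TF(pos,R): M=np.eye(4);M[:3,:3]=R;M[:3,3]=pos;return M
def obsT(o): return TF(o['tool_pos'],Ro.from_euler('xyz',o['ee_rot']).as_matrix())
def calls(A,targets,maxs=.1,g=94,vmax=.041,wmax=7.1):
    """greedy rows: print one row (pose) + needed repeat count per call"""
    A=A.copy()
    for B in targets:
        while 1:
            D=np.linalg.inv(A)@B; s=D[:3,3]; w=Ro.from_matrix(D[:3,:3]).as_rotvec()
            f=min(1,maxs/max(1e-9,np.abs(s).max()))
            row=np.r_[s*f/.1,w*f/(np.pi/2)].round(3)
            n=max(np.linalg.norm(s*f)/vmax,np.degrees(np.linalg.norm(w*f))/wmax)
            print(row.tolist()+[g],'rows',int(np.ceil(n)))
            A=A@TF(row[:3]*.1,Ro.from_rotvec(row[3:6]*np.pi/2).as_matrix())
            if f==1:break
    return A
def toolR(p,flip,sy,phi=0):
    """tool orientation for plate frame p; sy: tool y = sy*plate z; phi about plate z"""
    F=frame(p,flip)@Ro.from_euler('z',phi).as_matrix()
    y=sy*F[:,2];z=-F[:,1];return np.c_[np.cross(y,z),y,z]
E
python3 - <<'E'
from h import *
o=robot.get_obs();A=obsT(o)
p=[.6194,.1961,.2204,-.075]
R=toolR(p,True,-1)
B=TF(np.array(p[:3])-R[:,2]*.15,R)
C=TF([.33,-.25,.36],A[:3,:3]@Ro.from_rotvec(.4*Ro.from_matrix(A[:3,:3].T@R).as_rotvec()).as_matrix())
calls(A,[C,B])
E
```

```text
[1.0, -0.9, -0.611, -0.035, 0.023, -0.129, 94] rows 4
[1.0, -0.546, -0.521, -0.03, 0.019, -0.109, 94] rows 4
[0.518, -0.163, -0.242, -0.014, 0.009, -0.051, 94] rows 2
[1.0, -0.289, 0.007, -0.024, 0.016, -0.089, 94] rows 3
[1.0, -0.143, 0.024, -0.023, 0.015, -0.086, 94] rows 3
[1.0, -0.009, 0.044, -0.023, 0.015, -0.085, 94] rows 3
[1.0, 0.124, 0.07, -0.024, 0.015, -0.086, 94] rows 3
[0.991, 0.258, 0.103, -0.024, 0.015, -0.088, 94] rows 3
```

Call:
servo_tool:
  plan:
    - [1.0, -0.9, -0.611, -0.035, 0.023, -0.129, 94]
    - [1.0, -0.9, -0.611, -0.035, 0.023, -0.129, 94]
    - [1.0, -0.9, -0.611, -0.035, 0.023, -0.129, 94]
    - [1.0, -0.9, -0.611, -0.035, 0.023, -0.129, 94]
    - [1.0, -0.9, -0.611, -0.035, 0.023, -0.129, 94]

```text
time: 0.92
tool_pos: [0.2528, -0.3964, 0.2878]
ee_rot: [3.076, -0.031, 0.556]
wrist_force: [-0.8, -0.8, 0.8]
width: 0.094
finger_force: 0.0
```

Call:
servo_tool:
  plan:
    - [1.0, -0.546, -0.521, -0.03, 0.019, -0.109, 94]
    - [1.0, -0.546, -0.521, -0.03, 0.019, -0.109, 94]
    - [1.0, -0.546, -0.521, -0.03, 0.019, -0.109, 94]
    - [1.0, -0.546, -0.521, -0.03, 0.019, -0.109, 94]
    - [1.0, -0.546, -0.521, -0.03, 0.019, -0.109, 94]

```text
time: 1.33
tool_pos: [0.3052, -0.2975, 0.3367]
ee_rot: [3.026, -0.044, 0.728]
wrist_force: [0.5, -0.7, -0.7]
width: 0.094
finger_force: 0.0
```

Call:
servo_tool:
  plan:
    - [0.518, -0.163, -0.242, -0.014, 0.009, -0.051, 94]
    - [0.518, -0.163, -0.242, -0.014, 0.009, -0.051, 94]
    - [0.518, -0.163, -0.242, -0.014, 0.009, -0.051, 94]

```text
time: 1.58
tool_pos: [0.3305, -0.25, 0.3609]
ee_rot: [3.002, -0.05, 0.807]
wrist_force: [-0.9, 0.2, 0.0]
width: 0.0941
finger_force: 0.0
```

```bash
cat > st.py <<'E'
from h import *
import json
o=robot.get_obs();print(o['time'],np.round(o['tool_pos'],4),np.round(o['ee_rot'],4),np.round(o['joint_positions'],4),np.round(o['wrist_force'],1),round(float(o['width']),4),o['finger_force'])
open('states.txt','a').write(json.dumps([list(map(float,o['joint_positions'])),list(map(float,o['tool_pos'])),list(map(float,o['ee_rot']))])+'\n')
E
python3 st.py
```

```text
1.5833 [ 0.3305 -0.25    0.3609] [ 3.0017 -0.0496  0.8071] [-0.8322 -0.3072  1.4612  0.0609  1.8506 -0.0442] [-0.9  0.2  0. ] 0.0941 0.0
```

Call:
servo_tool:
  plan:
    - [1.0, -0.289, 0.007, -0.024, 0.016, -0.089, 94]
    - [1.0, -0.289, 0.007, -0.024, 0.016, -0.089, 94]
    - [1.0, -0.289, 0.007, -0.024, 0.016, -0.089, 94]
    - [1.0, -0.289, 0.007, -0.024, 0.016, -0.089, 94]

```text
time: 1.92
tool_pos: [0.3794, -0.157, 0.3585]
ee_rot: [2.961, -0.052, 0.951]
wrist_force: [0.2, -0.7, 0.3]
width: 0.0941
finger_force: 0.0
```

Call:
servo_tool:
  plan:
    - [1.0, -0.143, 0.024, -0.023, 0.015, -0.086, 94]
    - [1.0, -0.143, 0.024, -0.023, 0.015, -0.086, 94]
    - [1.0, -0.143, 0.024, -0.023, 0.015, -0.086, 94]
    - [1.0, -0.143, 0.024, -0.023, 0.015, -0.086, 94]

```text
time: 2.25
tool_pos: [0.4269, -0.0684, 0.3584]
ee_rot: [2.919, -0.046, 1.088]
wrist_force: [0.0, -0.2, -0.2]
width: 0.094
finger_force: 0.0
```

Call:
servo_tool:
  plan:
    - [1.0, -0.009, 0.044, -0.023, 0.015, -0.085, 94]
    - [1.0, -0.009, 0.044, -0.023, 0.015, -0.085, 94]
    - [1.0, -0.009, 0.044, -0.023, 0.015, -0.085, 94]
    - [1.0, -0.009, 0.044, -0.023, 0.015, -0.085, 94]

```text
time: 2.58
tool_pos: [0.474, 0.0195, 0.3585]
ee_rot: [2.877, -0.036, 1.222]
wrist_force: [-0.3, -0.8, -0.6]
width: 0.094
finger_force: 0.0
```

Call:
servo_tool:
  plan:
    - [1.0, 0.124, 0.07, -0.024, 0.015, -0.086, 94]
    - [1.0, 0.124, 0.07, -0.024, 0.015, -0.086, 94]
    - [1.0, 0.124, 0.07, -0.024, 0.015, -0.086, 94]
    - [1.0, 0.124, 0.07, -0.024, 0.015, -0.086, 94]

```text
time: 2.92
tool_pos: [0.5215, 0.1083, 0.3587]
ee_rot: [2.835, -0.019, 1.357]
wrist_force: [-0.6, -0.0, 0.1]
width: 0.0938
finger_force: 0.0
```

Call:
servo_tool:
  plan:
    - [0.991, 0.258, 0.103, -0.024, 0.015, -0.088, 94]
    - [0.991, 0.258, 0.103, -0.024, 0.015, -0.088, 94]
    - [0.991, 0.258, 0.103, -0.024, 0.015, -0.088, 94]
    - [0.991, 0.258, 0.103, -0.024, 0.015, -0.088, 94]

```text
time: 3.25
tool_pos: [0.5698, 0.1991, 0.3588]
ee_rot: [2.796, 0.003, 1.495]
wrist_force: [-0.2, -0.9, 0.1]
width: 0.0939
finger_force: 0.0
```

```bash
python3 st.py; python3 - <<'E'
from h import *
import json
o=robot.get_obs();im=robot.snapshot('wrist');cv2.imwrite('pics/w1.png',im[:,:,::-1])
c=cam('wrist',o);p=[.6194,.1961,.2204,-.075]
B=[[a,.0225,b] for a,b in((-.025,-.007),(.025,-.007),(.025,.007),(-.025,.007))]+[[.09,-.0225,-.003],[-.09,-.0225,-.003]]
print(proj(c,pts(p,B,True)).round(0).tolist())
json.dump([list(o['tool_pos']),list(o['ee_rot'])],open('w1.json','w'))
# arm kinematics fit
D=[([-1.326,.087,1.371,0,1.684,-.103],[.18733,-.51659,.22132],[-3.13945,-.0002,.3478])]+[json.loads(l) for l in open('states.txt')]
for q,_,e in D:
    R=(Ro.from_euler('ZYZYZ',[q[0],q[1]+q[2],q[3],q[4],q[5]+np.pi/2])).as_matrix()
    print('rot err deg',np.degrees((Ro.from_matrix(R).inv()*Ro.from_euler('xyz',e)).magnitude()))
def f(v):
    d1,L2,L3,d6=v;r=[]
    for q,x,e in D:
        z=Ro.from_euler('xyz',e).as_matrix()[:,2]
        a=q[1]+q[2];P=Ro.from_euler('z',q[0]).apply([L2*np.sin(q[1])+L3*np.sin(a),0,d1+L2*np.cos(q[1])+L3*np.cos(a)])+d6*z
        r+=list(P-x)
    return np.array(r)
s=least_squares(f,[.3,.35,.4,.25]);print(s.x.round(4),np.abs(s.fun).max())
E
```

```text
3.25 [0.5698 0.1991 0.3588] [2.7959 0.0032 1.4952] [ 0.3153 -0.0124  1.2444 -0.1322  1.589   0.3665] [-0.2 -0.9  0.1] 0.0939 0.0
[[326.0, 168.0], [326.0, 219.0], [311.0, 219.0], [311.0, 168.0], [321.0, 260.0], [322.0, 99.0]]Traceback (most recent call last):
  File "<stdin>", line 11, in <module>
  File "scipy/spatial/transform/_rotation.pyx", line 1413, in scipy.spatial.transform._rotation.Rotation.from_euler
ValueError: Expected axis specification to be a non-empty string of upto 3 characters, got ZYZYZ
```

View pics/w1.png

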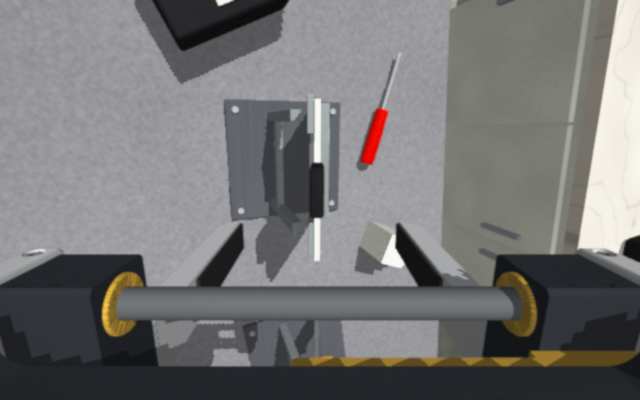

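The plate shows edge-on in the wrist view, at rows 97–262 and columns about 315–321. The black tab is at columns 310–324, rows 163–217, close to the prediction.

```bash
cat > kin.py <<'E'
from h import *
import json
def Rk(q): return (Ro.from_euler('ZYZ',[q[0],q[1]+q[2],q[3]])*Ro.from_euler('YZ',[q[4],q[5]+np.pi/2])).as_matrix()
def fk(q,v):
    d1,L2,L3,d6,a1,a3=v;R=Rk(q);a=q[1]+q[2]
    return Ro.from_euler('z',q[0]).apply([a1+L2*np.sin(q[1])+L3*np.sin(a)+a3*np.cos(a),0,d1+L2*np.cos(q[1])+L3*np.cos(a)-a3*np.sin(a)])+d6*R[:,2],R
LO=np.array([-3.1,-.76,.27,-1.08,.17,-2.57]);HI=np.array([3.1,2.03,2.55,4.22,2.65,2.57])
def fitk():
    D=[([-1.326,.087,1.371,0,1.684,-.103],[.18733,-.51659,.22132],[-3.13945,-.0002,.3478])]+[json.loads(l) for l in open('states.txt')]
    e=[np.degrees((Ro.from_matrix(Rk(q)).inv()*Ro.from_euler('xyz',r)).magnitude()) for q,_,r in D]
    s=least_squares(lambda v:np.r_[np.concatenate([fk(q,v)[0]-x for q,x,_ in D]),1e-3*(v[4:])],[.3,.35,.4,.25,0,0])
    return s.x,e,np.abs(s.fun).max()
def ik(T,v,q0,free=True):
    def r(q):
        x,R=fk(q,v);return np.r_[(x-T[:3,3])*5,Ro.from_matrix(R.T@T[:3,:3]).as_rotvec()]
    lo,hi=(LO-2,HI+2) if free else (LO+.01,HI-.01)
    s=least_squares(r,np.clip(q0,lo+1e-3,hi-1e-3),bounds=(lo,hi));return s.x,np.linalg.norm(s.fun)
E
python3 - <<'E'
from kin import *
v,e,m=fitk();print(v.round(4),np.round(e,2),m)
json.dump(v.tolist(),open('v.json','w'))
seat=[.6057,-.1836,.2217,.0554];tab=[.6194,.1961,.2204,-.075]
for sy in(-1,1):
  for phi in np.radians([-90,-75,-60,-45,-30,-15,0,15,30,45,60,75,90]):
    out=[]
    for p,fl in((tab,True),(seat,False)):
        R=toolR(p,fl,sy,phi);best=None
        for q4 in(-.5,.5,1.5,2.5,3.5):
          for q6 in(-2,0,2):
            q,c=ik(TF(p[:3],R),v,np.array([np.arctan2(p[1],p[0]),.5,1.2,q4,1.5,q6]),False)
            if best is None or c<best[1]-1e-6:best=(q,c)
        out.append(best)
    if all(b[1]<.01 for b in out):print(sy,np.degrees(phi).round(),[b[0].round(2).tolist() for b in out])
# image measures
im=cv2.imread('pics/w1.png')[:,:,::-1].astype(int)
roi=im[90:275,300:335]
blk=(roi.max(2)<45);wh=(roi.min(2)>215)
for n,mk in(('blk',blk),('wh',wh)):
    k,l,s,c=cv2.connectedComponentsWithStats(mk.astype(np.uint8))
    for i in range(1,k):
        if s[i,4]>20: print(n,s[i]+[300,90,0,0,0],c[i]+[300,90])
E
```

```text
[ 0.1107  0.6673  0.4494  0.1388 -0.0105  0.468 ] [0.1 0.  0. ] 0.054861657819182674
blk [310 164  13  54 650] [315.80615385 189.91692308]
wh [315  99   6  63 374] [317.47326203 129.90909091]
wh [314 219   6  42 209] [316.96650718 239.58851675]
```

```bash
python3 - <<'E'
from kin import *
D=[([-1.326,.087,1.371,0,1.684,-.103],[.18733,-.51659,.22132],[-3.13945,-.0002,.3478])]+[json.loads(l) for l in open('states.txt')]
for q,x,e in D:
    print(np.round(q,3),np.round(Ro.from_euler('z',-q[0]).apply(x),4))
for k in (4,5):
  for L in ([.3,.35,.4,.25],[.3,.4,.35,.3],[.15,.3,.5,.2]):
    g=lambda v:np.concatenate([fk(q,np.r_[v,np.zeros(6-k)])[0]-x for q,x,_ in D])
    s=least_squares(g,L+[0]*(k-4));print(k,s.x.round(4),(s.fun*1e3).round(1))
E
```

```text
[-1.326  0.087  1.371  0.     1.684 -0.103] [0.5466 0.0565 0.2213]
[-0.832 -0.307  1.461  0.061  1.851 -0.044] [0.4073 0.0761 0.3609]
[ 0.315 -0.012  1.244 -0.132  1.589  0.366] [0.6035 0.0126 0.3588]
4 [0.1007 0.3773 0.5268 0.3146] [-52.6 -22.9   0.  -40.6 -41.1   1.7   4.3 -55.5  -1.7]
4 [0.1007 0.3773 0.5268 0.3146] [-52.6 -22.9   0.  -40.6 -41.1   1.7   4.3 -55.5  -1.7]
4 [0.1007 0.3773 0.5268 0.3146] [-52.6 -22.9   0.  -40.6 -41.1   1.7   4.3 -55.5  -1.7]
5 [0.1009 0.3789 0.516  0.3132 0.0107] [-52.5 -23.1   1.9 -40.6 -41.3   0.3   4.4 -55.3  -2.2]
5 [0.1009 0.3789 0.516  0.3132 0.0107] [-52.5 -23.1   1.9 -40.6 -41.3   0.3   4.4 -55.3  -2.2]
5 [0.1009 0.3789 0.516  0.3132 0.0107] [-52.5 -23.1   1.9 -40.6 -41.3   0.3   4.4 -55.3  -2.2]
```

```bash
python3 - <<'E'
s=open('kin.py').read()
s=s.replace("d1,L2,L3,d6,a1,a3=v","d1,L2,L3,d6,b,a3=v").replace("[a1+L2","[L2").replace("np.cos(a),0,d1","np.cos(a),b,d1").replace("1e-3*(v[4:])","1e-3*v[5:]").replace(".25,0,0]",".3,.06,0]")
open('kin.py','w').write(s)
E
cat > phi.py <<'E'
from kin import *
v,e,m=fitk();print(v.round(4),np.round(e,2),m)
json.dump(v.tolist(),open('v.json','w'))
seat=[.6057,-.1836,.2217,.0554];tab=[.6194,.1961,.2204,-.075]
for sy in(-1,1):
  for phi in np.radians([-90,-75,-60,-45,-30,-15,0,15,30,45,60,75,90]):
    out=[]
    for p,fl in((tab,True),(seat,False)):
        R=toolR(p,fl,sy,phi);best=None
        for q4 in(-.5,.5,1.5,2.5,3.5):
          for q6 in(-2,0,2):
            q,c=ik(TF(p[:3],R),v,np.array([np.arctan2(p[1],p[0]),.5,1.2,q4,1.5,q6]),False)
            if best is None or c<best[1]-1e-6:best=(q,c)
        out.append(best)
    if all(b[1]<.03 for b in out):print(sy,np.degrees(phi).round(),[b[0].round(2).tolist() for b in out])
    elif phi==0:print(sy,phi,out)
E
python3 phi.py
```

```text
[0.153  0.4483 0.4998 0.3342 0.0566 0.1003] [0.1 0.  0. ] 0.0007636219786975873
-1 0.0 [[0.28, 0.08, 1.42, -0.12, 1.31, 0.37], [-0.49, 0.04, 1.46, 0.2, 1.34, 2.56]]
-1 15.0 [[0.42, 0.19, 1.32, -0.4, 1.46, 0.55], [-0.6, 0.14, 1.37, 0.42, 1.52, 2.44]]
-1 30.0 [[0.52, 0.33, 1.21, -0.62, 1.63, 0.66], [-0.69, 0.28, 1.27, 0.61, 1.71, 2.35]]
-1 45.0 [[0.59, 0.48, 1.1, -0.81, 1.81, 0.71], [-0.75, 0.43, 1.17, 0.78, 1.9, 2.31]]
-1 60.0 [[0.62, 0.64, 1.0, -1.0, 1.97, 0.72], [-0.78, 0.59, 1.08, 0.94, 2.07, 2.32]]
1 0.0 [(array([ 0.35482775,  0.08494284,  1.43555634, -0.25120481,  1.29499435,
       -2.56      ]), np.float64(0.15257272647447198)), (array([-0.47629486,  0.04107736,  1.46004599,  0.17907763,  1.3400846 ,
       -0.5463013 ]), np.float64(6.167014584892246e-13))]
1 15.0 [[0.43, 0.19, 1.32, -0.41, 1.46, -2.56], [-0.6, 0.14, 1.37, 0.42, 1.52, -0.7]]
1 30.0 [[0.52, 0.33, 1.21, -0.62, 1.63, -2.48], [-0.69, 0.28, 1.27, 0.61, 1.71, -0.79]]
1 45.0 [[0.59, 0.48, 1.1, -0.81, 1.81, -2.43], [-0.75, 0.43, 1.17, 0.78, 1.9, -0.83]]
1 60.0 [[0.62, 0.64, 1.0, -1.0, 1.97, -2.43], [-0.78, 0.59, 1.08, 0.94, 2.07, -0.82]]
```

```bash
cat > fit1.py <<'E'
from kin import *
t,e=json.load(open('w1.json'));W=cam('wrist',dict(tool_pos=t,ee_rot=e));S,T=cam('side'),cam('top')
B=np.array([[a*.025,b*.0225,c*.007] for a in(-1,1) for b in(-1,1) for c in(-1,1)])
def bb(c,p):
    q=proj(c,pts(p,B,True));return np.r_[q.min(0),q.max(0)]
def r(p):
    a=bb(W,p)-[309.8,163.8,323,218]
    q=proj(W,pts(p,[[.09,-.0225,0],[-.09,-.0225,0]],True))
    b=q-[[317.4,261],[317.9,99]] 
    if abs(q[0,1]-261)>80:b=q-[[317.9,99],[317.4,261]]
    return np.r_[a,b.ravel(),.3*(bb(T,p)-[206,176,238.5,186]),.3*(bb(S,p)-[240.5,208,269,241])]
s=least_squares(r,[.62,.196,.22,-.075]);print(s.x.round(4),s.fun.round(1))
E
python3 fit1.py
cat > path.py <<'E'
from kin import *
v=np.array(json.load(open('v.json')))
tab=[.617,.197,.222,-.075];seat=[.6057,-.1836,.2217,.0554];PHI=np.radians(20)
def pR(h,e):
    z=np.array([np.cos(e)*np.cos(h),np.cos(e)*np.sin(h),np.sin(e)]);y=np.array([-np.sin(e)*np.cos(h),-np.sin(e)*np.sin(h),np.cos(e)])
    return np.c_[np.cross(y,z),y,z]
def tR(F):
    F=F@Ro.from_euler('z',PHI).as_matrix();y=-F[:,2];z=-F[:,1];return np.c_[np.cross(y,z),y,z]
hs,he,E=np.pi+tab[3],seat[3],np.radians(20)
def P(f,pos): return TF(pos,tR(pR(hs+(he-hs)*f,-E+2*E*f)))
E
python3 - <<'E'
from path import *
tp=np.array(tab[:3]);sp=np.array(seat[:3]);z=frame(seat)[:,2]
q=np.array([.3153,-.0124,1.2444,-.1322,1.589,.3665])
for f,x in [(0,tp),(0,tp+[-.03,0,.2]),(.15,[.53,.14,.42]),(.3,[.5,.07,.42]),(.5,[.48,0,.42]),(.7,[.5,-.1,.42]),(.85,[.55,-.15,.42]),(1,sp+[.07,0,.2]),(1,sp+.06*z),(1,sp)]:
    q,c=ik(P(f,x),v,q);print(f,np.round(x,3),q.round(2),round(c,4),'' if ((q>LO)&(q<HI)).all() else 'LIMIT')
E
```

```text
[ 0.6177  0.196   0.2203 -0.076 ] [-0.4 -1.5  1.3  1.3 -0.3 -0.6 -0.5  0.5 -0.3 -0.4  0.4  0.3 -0.4 -0.8
  1.3  1.3]
0 [0.617 0.197 0.222] [ 0.46  0.23  1.29 -0.48  1.52  0.6 ] 0.0 
0 [0.587 0.197 0.422] [ 0.48  0.19  0.93 -0.5   1.87  0.43] 0.0 
0.15 [0.53 0.14 0.42] [ 0.39  0.22  0.89 -0.47  2.13  0.73] 0.0 
0.3 [0.5  0.07 0.42] [ 0.19  0.23  0.86 -0.35  2.3   1.  ] 0.0 
0.5 [0.48 0.   0.42] [-0.1   0.23  0.85 -0.04  2.4   1.46] 0.0 
0.7 [ 0.5  -0.1   0.42] [-0.43  0.25  0.84  0.27  2.36  1.89] 0.0 
0.85 [ 0.55 -0.15  0.42] [-0.58  0.27  0.83  0.46  2.2   2.26] 0.0 
1 [ 0.676 -0.184  0.422] [-0.57  0.36  0.72  0.52  1.94  2.67] 0.0 LIMIT
1 [ 0.662 -0.18   0.242] [-0.58  0.29  1.18  0.49  1.61  2.48] 0.0 
1 [ 0.606 -0.184  0.222] [-0.64  0.19  1.34  0.49  1.58  2.4 ] 0.0
```

```bash
python3 - <<'E'
from h import *
S,T=cam('side'),cam('top')
print(proj(T,[.187,-.517,.22]),proj(T,[.187,-.517,.55]),proj(S,[.187,-.517,.22]))
def tri(a,b):
    P1=T[0]@np.c_[T[1],T[2]];P2=S[0]@np.c_[S[1],S[2]]
    X=cv2.triangulatePoints(P1,P2,np.array(a,float).reshape(2,1),np.array(b,float).reshape(2,1));return (X[:3]/X[3]).ravel(),proj(T,(X[:3]/X[3]).ravel()),proj(S,(X[:3]/X[3]).ravel())
print(tri((592,270),(471,97)),tri((592,270),(505,22)))
E
sed -i 's/np.radians(20)$/np.radians(30)/;s/tab=\[.617,.197,.222,-.075\]/tab=[.6177,.1962,.221,-.076]/' path.py
grep -n PHI= path.py; python3 - <<'E'
from path import *
tp=np.array(tab[:3]);sp=np.array(seat[:3]);z=frame(seat)[:,2]
q=np.array([.3153,-.0124,1.2444,-.1322,1.589,.3665])
for f,x in [(0,tp),(0,tp+[-.03,0,.2]),(.15,[.53,.14,.42]),(.3,[.5,.07,.42]),(.5,[.48,0,.42]),(.7,[.5,-.1,.42]),(.85,[.55,-.15,.42]),(1,sp+[.07,0,.16]),(1,sp+.06*z),(1,sp)]:
    q,c=ik(P(f,x),v,q);T=P(f,x);print(f,np.round(x,3),q.round(2),round(c,4),'' if ((q>LO)&(q<HI)).all() else 'LIMIT','wrist',(T[:3,3]-.334*T[:3,2]).round(2))
o=robot.get_obs();A=obsT(o)
G=P(0,tp);y=frame(tab,True)[:,1]
g0=tp+.003*y+.002*G[:3,2]   # TCP: grasp point 2mm behind TCP
pre=TF(g0-.09*G[:3,2],G[:3,:3])
A=calls(A,[pre]);calls(A,[TF(g0,G[:3,:3])])
E
```

```text
[[652.22864855 440.09397102]] [[1055.6572553   671.09002978]] [[581.01968075 122.41620876]]
(array([ 0.44678152, -0.43096976,  0.25701626]), array([[592.99300194, 275.23121037]]), array([[467.827076  ,  96.65516604]])) (array([ 0.42738284, -0.29630849,  0.45651343]), array([[596.095121  , 301.09043368]]), array([[488.98471322,  18.85783711]]))
3:tab=[.6177,.1962,.221,-.076];seat=[.6057,-.1836,.2217,.0554];PHI=np.radians(30)
0 [0.618 0.196 0.221] [ 0.56  0.26  1.34 -0.72  1.5   0.82] 0.0  wrist [0.49 0.37 0.47]
0 [0.588 0.196 0.421] [ 0.59  0.19  1.03 -0.75  1.8   0.59] 0.0  wrist [0.46 0.37 0.67]
0.15 [0.53 0.14 0.42] [ 0.48  0.28  0.89 -0.69  2.16  0.76] 0.0  wrist [0.52 0.34 0.69]
0.3 [0.5  0.07 0.42] [ 0.25  0.33  0.79 -0.52  2.4   0.96] 0.0  wrist [0.61 0.21 0.7 ]
0.5 [0.48 0.   0.42] [-0.09  0.35  0.76 -0.07  2.56  1.44] 0.0  wrist [ 0.65 -0.    0.71]
0.7 [ 0.5  -0.1   0.42] [-0.47  0.35  0.76  0.42  2.49  1.93] 0.0  wrist [ 0.6  -0.25  0.7 ]
0.85 [ 0.55 -0.15  0.42] [-0.66  0.32  0.83  0.68  2.26  2.25] 0.0  wrist [ 0.54 -0.35  0.69]
1 [ 0.676 -0.184  0.382] [-0.67  0.32  0.95  0.75  1.81  2.48] 0.0  wrist [ 0.54 -0.36  0.63]
1 [ 0.662 -0.18   0.242] [-0.68  0.3   1.25  0.72  1.6   2.28] 0.0  wrist [ 0.53 -0.36  0.49]
1 [ 0.606 -0.184  0.222] [-0.75  0.21  1.4   0.72  1.6   2.19] 0.0  wrist [ 0.47 -0.36  0.47]
[0.465, -0.148, 0.685, -0.11, -0.33, 0.03, 94] rows 5
[0.0, 0.001, 0.9, -0.0, 0.0, 0.0, 94] rows 3
```

```bash
sed -i 's/,E=np.pi+tab\[3\],seat\[3\],np.radians(30)/,E=np.pi+tab[3],seat[3],np.radians(20)/;s/PHI=np.radians(30)/PHI=np.radians(26)/' path.py
cat > chk.py <<'E'
from path import *
tp=np.array(tab[:3]);sp=np.array(seat[:3]);z=frame(seat)[:,2]
q=np.array([.3153,-.0124,1.2444,-.1322,1.589,.3665])
for f,x in [(0,tp),(0,tp+[-.03,0,.2]),(.15,[.53,.14,.42]),(.3,[.5,.07,.42]),(.5,[.48,0,.42]),(.7,[.5,-.1,.42]),(.85,[.55,-.15,.42]),(1,sp+[.07,0,.16]),(1,sp+.06*z),(1,sp)]:
    q,c=ik(P(f,x),v,q);T=P(f,x);print(f,np.round(x,3),q.round(2),round(c,4),'' if ((q>LO)&(q<HI)).all() else 'LIMIT','wrist',(T[:3,3]-.334*T[:3,2]).round(2))
E
python3 chk.py; python3 - <<'E'
from path import *
tp=np.array(tab[:3]);o=robot.get_obs();A=obsT(o);print(o['tool_pos'],E,PHI)
G=P(0,tp);y=frame(tab,True)[:,1]
g0=tp+.003*y+.002*G[:3,2]
pre=TF(g0-.09*G[:3,2],G[:3,:3])
print(np.degrees(np.arccos(G[:3,1]@-frame(tab,True)[:,2])),G.round(3))
A=calls(A,[pre]);calls(A,[TF(g0,G[:3,:3])])
E
```

```text
0 [0.618 0.196 0.221] [ 0.5   0.29  1.24 -0.56  1.58  0.64] 0.0  wrist [0.53 0.35 0.5 ]
0 [0.588 0.196 0.421] [ 0.52  0.24  0.9  -0.61  1.92  0.44] 0.0  wrist [0.5  0.35 0.7 ]
0.15 [0.53 0.14 0.42] [ 0.42  0.28  0.84 -0.56  2.2   0.71] 0.0  wrist [0.54 0.3  0.71]
0.3 [0.5  0.07 0.42] [ 0.21  0.3   0.8  -0.42  2.38  0.97] 0.0  wrist [0.6  0.19 0.72]
0.5 [0.48 0.   0.42] [-0.09  0.3   0.79 -0.06  2.5   1.45] 0.0  wrist [ 0.63 -0.    0.72]
0.7 [ 0.5  -0.1   0.42] [-0.44  0.32  0.77  0.32  2.45  1.91] 0.0  wrist [ 0.6  -0.22  0.72]
0.85 [ 0.55 -0.15  0.42] [-0.6   0.33  0.78  0.54  2.28  2.29] 0.0  wrist [ 0.56 -0.31  0.71]
1 [ 0.676 -0.184  0.382] [-0.61  0.38  0.8   0.61  1.92  2.62] 0.0 LIMIT wrist [ 0.58 -0.34  0.66]
1 [ 0.662 -0.18   0.242] [-0.62  0.34  1.14  0.57  1.68  2.45] 0.0  wrist [ 0.57 -0.33  0.52]
1 [ 0.606 -0.184  0.222] [-0.67  0.24  1.3   0.56  1.66  2.37] 0.0  wrist [ 0.51 -0.34  0.5 ]
[0.5691482  0.19767889 0.35944219] 0.3490658503988659 0.4537856055185257
0.0 [[ 0.218  0.937  0.273  0.618]
 [ 0.885 -0.071 -0.46   0.196]
 [-0.412  0.342 -0.845  0.221]
 [ 0.     0.     0.     1.   ]]
[0.411, -0.015, 0.644, -0.002, -0.286, 0.001, 94] rows 4
[-0.001, -0.001, 0.901, 0.0, -0.0, -0.0, 94] rows 3
```

Call:
servo_tool:
  plan:
    - [0.411, -0.015, 0.644, -0.002, -0.286, 0.001, 94]
    - [0.411, -0.015, 0.644, -0.002, -0.286, 0.001, 94]
    - [0.411, -0.015, 0.644, -0.002, -0.286, 0.001, 94]
    - [0.411, -0.015, 0.644, -0.002, -0.286, 0.001, 94]
    - [0.411, -0.015, 0.644, -0.002, -0.286, 0.001, 94]
    - [0.411, -0.015, 0.644, -0.002, -0.286, 0.001, 94]

```text
time: 3.8
tool_pos: [0.5924, 0.2374, 0.2994]
ee_rot: [2.756, 0.421, 1.329]
wrist_force: [-0.1, -0.6, 1.1]
width: 0.0943
finger_force: 0.0
```

```bash
python3 st.py; python3 - <<'E'
from path import *
o=robot.get_obs();im=robot.snapshot('wrist');cv2.imwrite('pics/w2.png',im[:,:,::-1])
c=cam('wrist',o)
B=np.array([[a*.025,b*.0225,k*.007] for a in(-1,1) for b in(-1,1) for k in(-1,1)])
q=proj(c,pts(tab,B,True));print('tab bbox',q.min(0),q.max(0),'plate top corners',proj(c,pts(tab,[[.09,-.0225,-.003],[-.09,-.0225,-.003]],True)).round(1).tolist())
x0,y0,x1,y1=np.r_[q.min(0)-15,q.max(0)+15].astype(int)
mk=(im[y0:y1,x0:x1].max(2)<45).astype(np.uint8)
k,l,s,ce=cv2.connectedComponentsWithStats(mk)
for i in range(1,k):
    if s[i,4]>60:print(s[i]+[x0,y0,0,0,0],ce[i]+[x0,y0])
tp=np.array(tab[:3]);G=P(0,tp);y=frame(tab,True)[:,1];g0=tp+.003*y+.002*G[:3,2]
calls(obsT(o),[TF(g0,G[:3,:3])])
E
```

```text
3.8 [0.5924 0.2374 0.2994] [2.7559 0.4213 1.329 ] [ 0.5726  0.2763  1.1018 -0.5734  1.7508  0.6217] [-0.1 -0.6  1.1] 0.0943 0.0
tab bbox [308.91618857 163.31507254] [327.60690406 241.78025268] plate top corners [[321.1, 251.4], [322.3, 88.1]]
[310 167  16  73 947] [317.25976769 203.66525871]
[-0.002, -0.002, 0.914, 0.0, -0.002, -0.001, 94] rows 3
```

View pics/w2.png

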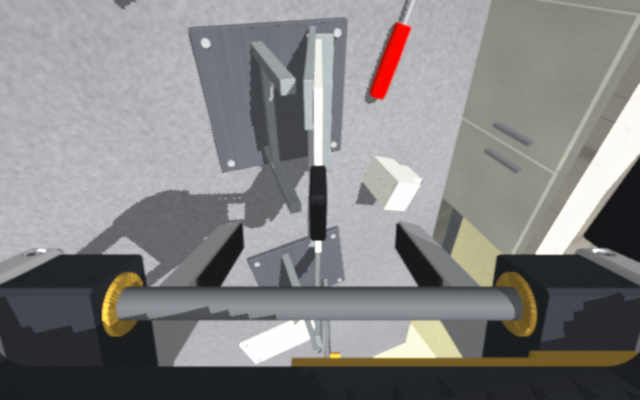

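The tab (310–326, 167–240) lies midway between the fingers and matches the prediction. I'll descend and grip.

Call:
servo_tool:
  plan:
    - [0, 0, 0.3, 0, 0, 0, 94]
    - [0, 0, 0.6, 0, 0, 0, 94]
    - [0, 0, 0.8, 0, 0, 0, 94]
    - [0, 0, 0.91, 0, 0, 0, 94]
    - [0, 0, 0.91, 0, 0, 0, 94]
    - [0, 0, 0.91, 0, 0, 0, 94]

```text
time: 4.35
tool_pos: [0.6174, 0.1962, 0.2253]
ee_rot: [2.752, 0.418, 1.327]
wrist_force: [-0.4, -0.2, 0.3]
width: 0.0937
finger_force: 0.0
```

Call:
servo_tool:
  plan:
    - [0, 0, 0, 0, 0, 0, 0]
    - [0, 0, 0, 0, 0, 0, 0]
    - [0, 0, 0, 0, 0, 0, 0]
    - [0, 0, 0, 0, 0, 0, 0]
    - [0, 0, 0, 0, 0, 0, 0]
    - [0, 0, 0, 0, 0, 0, 0]
    - [0, 0, 0, 0, 0, 0, 0]
    - [0, 0, 0, 0, 0, 0, 0]
    - [0, 0, 0, 0, 0, 0, 0]
    - [0, 0, 0, 0, 0, 0, 0]
    - [0, 0, 0, 0, 0, 0, 0]
    - [0, 0, 0, 0, 0, 0, 0]

```text
time: 5.35
tool_pos: [0.6171, 0.1978, 0.2233]
ee_rot: [2.754, 0.42, 1.33]
wrist_force: [-0.5, -0.3, 0.4]
width: 0.0174
finger_force: 0.0
```

```bash
python3 st.py;python3 - <<'E'
from path import *
o=robot.get_obs();A=obsT(o)
tp=np.array(tab[:3]);G=P(0,tp);y=frame(tab,True)[:,1];g0=tp+.003*y+.002*G[:3,2]
print((A[:3,3]-g0)*1e3)
print('straight up 0.1 in tool axes',(G[:3,:3].T@[0,0,.1]).round(4))
E
```

```text
5.35 [0.6171 0.1978 0.2233] [2.7539 0.4202 1.3297] [ 0.4987  0.2812  1.2457 -0.5631  1.5834  0.6399] [-0.5 -0.3  0.4] 0.0174 0.0
[-0.13232578  2.42107707  1.15925204]
straight up 0.1 in tool axes [-0.0412  0.0342 -0.0845]
```

Call:
servo_tool:
  plan:
    - [0, 0, 0, 0, 0, 0, 0]
    - [0, 0, 0, 0, 0, 0, 0]
    - [0, 0, 0, 0, 0, 0, 0]
    - [0, 0, 0, 0, 0, 0, 0]

```text
time: 5.68
tool_pos: [0.6168, 0.1978, 0.2232]
ee_rot: [2.755, 0.42, 1.33]
wrist_force: [-1.7, 0.1, -0.3]
width: 0.0139
finger_force: 30.0
```

Call:
servo_tool:
  plan:
    - [-0.041, 0.034, -0.085, 0, 0, 0, 0]
    - [-0.124, 0.103, -0.254, 0, 0, 0, 0]
    - [-0.206, 0.171, -0.423, 0, 0, 0, 0]
    - [-0.288, 0.239, -0.592, 0, 0, 0, 0]
    - [-0.371, 0.308, -0.761, 0, 0, 0, 0]
    - [-0.453, 0.376, -0.93, 0, 0, 0, 0]
    - [-0.453, 0.376, -0.93, 0, 0, 0, 0]

```text
time: 6.27
tool_pos: [0.6178, 0.1977, 0.3392]
ee_rot: [2.746, 0.415, 1.326]
wrist_force: [0.4, -0.5, -1.2]
width: 0.014
finger_force: 30.0
```

```bash
python3 st.py;python3 - <<'E'
from path import *
for n in ['side']:
    im=robot.snapshot(n);cv2.imwrite(f'pics/{n}1.png',im[:,:,::-1])
o=robot.get_obs();A=obsT(o)
# offset of TCP in plate frame is fixed: go = +3mm y, 2 mm along tool z
def W(f,pos):
    T=P(f,pos);F=T[:3,:3]@P(0,[0]*3)[:3,:3].T@frame(tab,True)
    T[:3,3]=np.array(pos)+.003*pR(hs+(he-hs)*f,-E+2*E*f)[:,1]+.002*T[:3,2];return T
sp=np.array(seat[:3]);z=frame(seat)[:,2]
q=np.array(o['joint_positions'])
wp=[(0,[.588,.19,.40]),(.17,[.53,.14,.41]),(.34,[.50,.07,.41]),(.5,[.48,0,.41]),(.67,[.50,-.07,.41]),(.84,[.56,-.13,.38]),(.92,[.63,-.165,.34]),(1,sp+.06*z)]
for f,x in wp:
    q,c=ik(W(f,x),v,q);print(f,q.round(2),round(c,3),'' if ((q>LO)&(q<HI)).all() else 'LIMIT')
calls(A,[W(f,x) for f,x in wp],g=0)
E
```

```text
6.2667 [0.6178 0.1977 0.3392] [2.7456 0.4146 1.326 ] [ 0.4985  0.2651  1.0381 -0.5761  1.7639  0.5237] [ 0.4 -0.5 -1.2] 0.014 29.98910218477249
0 [ 0.51  0.22  0.97 -0.6   1.88  0.46] 0.0 
0.17 [ 0.41  0.3   0.83 -0.54  2.22  0.76] 0.0 
0.34 [ 0.17  0.32  0.79 -0.34  2.41  1.09] 0.0 
0.5 [-0.09  0.29  0.82 -0.06  2.48  1.45] 0.0 
0.67 [-0.37  0.31  0.8   0.27  2.44  1.87] 0.0 
0.84 [-0.56  0.32  0.87  0.51  2.21  2.25] 0.0 
0.92 [-0.59  0.38  0.88  0.56  2.02  2.4 ] 0.0 
1 [-0.62  0.33  1.14  0.57  1.69  2.45] 0.0 
[-0.404, -0.046, -0.591, 0.004, -0.005, -0.003, 0] rows 2
[-0.608, -0.476, -0.015, 0.204, -0.093, 0.248, 0] rows 5
[-0.658, 0.132, 0.355, 0.207, -0.055, 0.257, 0] rows 5
[-0.419, 0.527, 0.27, 0.197, -0.018, 0.244, 0] rows 4
[0.186, 0.695, -0.091, 0.209, 0.02, 0.26, 0] rows 5
[0.856, 0.252, -0.114, 0.207, 0.058, 0.256, 0] rows 5
[0.806, -0.317, 0.151, 0.097, 0.04, 0.118, 0] rows 3
[0.66, 0.031, 0.804, 0.095, 0.048, 0.115, 0] rows 3
```

View pics/side1.png

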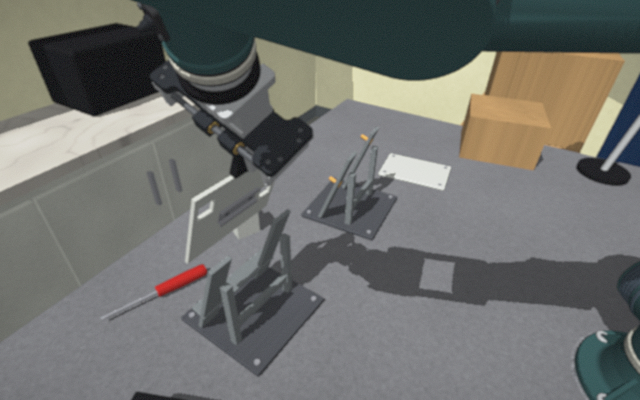

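The plate is held and lifted clear, and its rail side now shows at (235,205). Next come the carry and the turn.

Call:
servo_tool:
  plan:
    - [-0.2, -0.023, -0.3, 0.002, -0.003, -0.002, 0]
    - [-0.404, -0.046, -0.591, 0.004, -0.005, -0.003, 0]
    - [-0.404, -0.046, -0.591, 0.004, -0.005, -0.003, 0]

```text
time: 6.57
tool_pos: [0.5864, 0.1885, 0.405]
ee_rot: [2.752, 0.424, 1.326]
wrist_force: [-1.0, -0.6, -0.0]
width: 0.0135
finger_force: 30.0
```

Call:
servo_tool:
  plan:
    - [-0.1, -0.08, -0.002, 0.034, -0.015, 0.041, 0]
    - [-0.2, -0.16, -0.005, 0.068, -0.031, 0.083, 0]
    - [-0.3, -0.24, -0.008, 0.102, -0.046, 0.124, 0]
    - [-0.4, -0.32, -0.01, 0.136, -0.062, 0.165, 0]
    - [-0.5, -0.4, -0.012, 0.17, -0.077, 0.206, 0]
    - [-0.608, -0.476, -0.015, 0.204, -0.093, 0.248, 0]
    - [-0.608, -0.476, -0.015, 0.204, -0.093, 0.248, 0]

```text
time: 7.15
tool_pos: [0.5298, 0.1378, 0.4064]
ee_rot: [2.89, 0.45, 0.87]
wrist_force: [-0.3, 0.1, -3.6]
width: 0.0136
finger_force: 30.0
```

Call:
servo_tool:
  plan:
    - [-0.11, 0.022, 0.06, 0.035, -0.009, 0.043, 0]
    - [-0.22, 0.044, 0.12, 0.07, -0.018, 0.086, 0]
    - [-0.33, 0.066, 0.18, 0.104, -0.028, 0.129, 0]
    - [-0.44, 0.088, 0.24, 0.138, -0.037, 0.171, 0]
    - [-0.55, 0.11, 0.3, 0.172, -0.046, 0.214, 0]
    - [-0.658, 0.132, 0.355, 0.207, -0.055, 0.257, 0]
    - [-0.658, 0.132, 0.355, 0.207, -0.055, 0.257, 0]

```text
time: 7.73
tool_pos: [0.5, 0.0671, 0.4072]
ee_rot: [3.015, 0.457, 0.411]
wrist_force: [0.3, 0.8, -3.4]
width: 0.0137
finger_force: 30.0
```

Call:
servo_tool:
  plan:
    - [-0.07, 0.09, 0.045, 0.033, -0.003, 0.041, 0]
    - [-0.14, 0.176, 0.09, 0.066, -0.006, 0.081, 0]
    - [-0.21, 0.264, 0.135, 0.099, -0.009, 0.122, 0]
    - [-0.28, 0.351, 0.18, 0.131, -0.012, 0.163, 0]
    - [-0.35, 0.44, 0.225, 0.164, -0.015, 0.203, 0]
    - [-0.419, 0.527, 0.27, 0.197, -0.018, 0.244, 0]
    - [-0.419, 0.527, 0.27, 0.197, -0.018, 0.244, 0]

```text
time: 8.32
tool_pos: [0.4794, -0.0023, 0.4079]
ee_rot: [3.137, 0.459, -0.016]
wrist_force: [0.5, -0.0, -2.9]
width: 0.0138
finger_force: 30.0
```

Call:
servo_tool:
  plan:
    - [0.031, 0.116, -0.015, 0.035, 0.003, 0.043, 0]
    - [0.062, 0.232, -0.03, 0.07, 0.007, 0.087, 0]
    - [0.093, 0.348, -0.045, 0.105, 0.01, 0.13, 0]
    - [0.124, 0.463, -0.061, 0.139, 0.013, 0.173, 0]
    - [0.155, 0.58, -0.076, 0.174, 0.017, 0.217, 0]
    - [0.186, 0.695, -0.091, 0.209, 0.02, 0.26, 0]
    - [0.186, 0.695, -0.091, 0.209, 0.02, 0.26, 0]

```text
time: 8.9
tool_pos: [0.4996, -0.0718, 0.4077]
ee_rot: [-3.016, 0.453, -0.471]
wrist_force: [0.2, -0.0, -2.6]
width: 0.0141
finger_force: 30.0
```

```bash
python3 st.py; cat >> path.py <<'E'
def W(f,pos,dy=.003):
    T=P(f,pos);T[:3,3]=np.array(pos)+dy*pR(hs+(he-hs)*f,-E+2*E*f)[:,1]+.002*T[:3,2];return T
sp=np.array(seat[:3]);z=frame(seat)[:,2]
E
python3 - <<'E'
from path import *
A=obsT(robot.get_obs())
calls(A,[W(f,x) for f,x in [(.84,[.56,-.13,.38]),(.92,[.63,-.165,.34]),(1,sp+.07*z)]],g=0)
E
```

```text
8.9 [ 0.4996 -0.0718  0.4077] [-3.0162  0.4531 -0.4706] [-0.3683  0.3115  0.8121  0.2645  2.44    1.8681] [ 0.2 -0.  -2.6] 0.0141 29.998363852500916
[0.83, 0.227, -0.138, 0.21, 0.058, 0.252, 0] rows 5
[0.806, -0.317, 0.151, 0.096, 0.04, 0.118, 0] rows 3
[0.677, -0.067, 0.788, 0.096, 0.048, 0.115, 0] rows 3
```

```bash
python3 - <<'E'
from path import *
o=robot.get_obs();A=obsT(o);q=np.array(o['joint_positions'])
wp=[(.8,[.57,-.12,.42]),(.88,[.65,-.155,.40]),(.94,[.675,-.175,.33]),(1,sp+.07*z)]
for f,x in wp:
    q,c=ik(W(f,x),v,q);B=pts([0,0,0,0],[[0,0,0]]);C=np.array([[s*.09,-.1725,-.003] for s in(-1,1)])@pR(hs+(he-hs)*f,-E+2*E*f).T+np.array(x)
    print(f,q.round(2),round(c,3),'' if ((q>LO)&(q<HI)).all() else 'LIMIT',C.round(3).tolist(),'outdist',((C-sp)@z).round(3))
calls(A,[W(f,x) for f,x in wp],g=0)
E
```

```text
0.8 [-0.51  0.41  0.66  0.51  2.36  2.24] 0.0  [[0.651, -0.171, 0.251], [0.541, -0.029, 0.251]] outdist [ 0.053 -0.043]
0.88 [-0.55  0.52  0.56  0.59  2.23  2.45] 0.0  [[0.725, -0.22, 0.233], [0.652, -0.056, 0.233]] outdist [0.114 0.054]
0.94 [-0.58  0.46  0.79  0.57  1.98  2.46] 0.0  [[0.744, -0.251, 0.165], [0.702, -0.076, 0.165]] outdist [0.107 0.076]
1 [-0.61  0.35  1.11  0.57  1.69  2.47] 0.0  [[0.732, -0.267, 0.083], [0.722, -0.087, 0.083]] outdist [0.067 0.067]
[0.694, 0.047, -0.497, 0.162, 0.041, 0.192, 0] rows 4
[0.812, -0.37, -0.081, 0.097, 0.036, 0.119, 0] rows 3
[0.569, 0.04, 0.517, 0.072, 0.033, 0.087, 0] rows 2
[0.381, 0.298, 0.694, 0.072, 0.037, 0.086, 0] rows 3
```

Clearances are good and the joints stay within range.

Call:
servo_tool:
  plan:
    - [0.14, 0.009, -0.1, 0.032, 0.008, 0.038, 0]
    - [0.28, 0.019, -0.2, 0.065, 0.016, 0.077, 0]
    - [0.42, 0.028, -0.3, 0.097, 0.025, 0.115, 0]
    - [0.56, 0.038, -0.4, 0.13, 0.033, 0.154, 0]
    - [0.694, 0.047, -0.497, 0.162, 0.041, 0.192, 0]
    - [0.694, 0.047, -0.497, 0.162, 0.041, 0.192, 0]

```text
time: 9.4
tool_pos: [0.5701, -0.118, 0.4212]
ee_rot: [-2.909, 0.443, -0.808]
wrist_force: [-0.2, 0.6, -3.7]
width: 0.0136
finger_force: 30.0
```

Call:
servo_tool:
  plan:
    - [0.203, -0.092, -0.02, 0.024, 0.009, 0.03, 0]
    - [0.406, -0.185, -0.04, 0.048, 0.018, 0.06, 0]
    - [0.609, -0.278, -0.06, 0.073, 0.027, 0.089, 0]
    - [0.812, -0.37, -0.081, 0.097, 0.036, 0.119, 0]
    - [0.812, -0.37, -0.081, 0.097, 0.036, 0.119, 0]

```text
time: 9.82
tool_pos: [0.6506, -0.1514, 0.3988]
ee_rot: [-2.851, 0.44, -1.023]
wrist_force: [0.7, -1.1, -3.0]
width: 0.0136
finger_force: 30.0
```

Call:
servo_tool:
  plan:
    - [0.19, 0.013, 0.172, 0.024, 0.011, 0.029, 0]
    - [0.38, 0.027, 0.345, 0.048, 0.022, 0.058, 0]
    - [0.569, 0.04, 0.517, 0.072, 0.033, 0.087, 0]
    - [0.569, 0.04, 0.517, 0.072, 0.033, 0.087, 0]

```text
time: 10.15
tool_pos: [0.6716, -0.17, 0.3245]
ee_rot: [-2.815, 0.44, -1.187]
wrist_force: [0.4, 0.6, -4.6]
width: 0.0142
finger_force: 30.0
```

Call:
servo_tool:
  plan:
    - [0.095, 0.074, 0.173, 0.018, 0.009, 0.022, 0]
    - [0.19, 0.149, 0.347, 0.036, 0.018, 0.043, 0]
    - [0.286, 0.223, 0.52, 0.054, 0.028, 0.065, 0]
    - [0.381, 0.298, 0.694, 0.072, 0.037, 0.086, 0]
    - [0.381, 0.298, 0.694, 0.072, 0.037, 0.086, 0]
    - [0.381, 0.298, 0.694, 0.072, 0.037, 0.086, 0]

```text
time: 10.65
tool_pos: [0.6697, -0.1743, 0.2483]
ee_rot: [-2.759, 0.426, -1.341]
wrist_force: [0.1, -0.2, -3.0]
width: 0.0138
finger_force: 30.0
```

```bash
python3 st.py; python3 - <<'E'
from path import *
o=robot.get_obs();A=obsT(o)
for n in ('side','top'):
    im=robot.snapshot(n);cv2.imwrite(f'pics/{n}2.png',im[:,:,::-1]);print(n,orange(im))
a=cv2.imread('pics/side2.png')[60:260,220:480];b=cv2.imread('pics/top2.png')[110:290,320:500]
a=cv2.resize(a,None,fx=1.8,fy=1.8,interpolation=cv2.INTER_CUBIC);b=cv2.resize(b,None,fx=1.8,fy=1.8,interpolation=cv2.INTER_CUBIC)
b=cv2.copyMakeBorder(b,0,a.shape[0]-b.shape[0],0,0,cv2.BORDER_CONSTANT);cv2.imwrite('pics/c2.png',np.hstack([a,b]))
Tt=W(1,sp+.07*z);D=np.linalg.inv(A)@Tt;print('err',(D[:3,3]*1e3).round(1),np.degrees(Ro.from_matrix(D[:3,:3]).as_rotvec()).round(2))
H=[[-.068,-.0575,0],[.068,-.1125,0],[.09,-.0225,0],[-.09,-.0225,0],[.09,-.1725,0],[-.09,-.1725,0]]
p=list(sp+.07*z)+[seat[3]]
for n in('side','top'):print(n,proj(cam(n),pts(p,H)).round(1).tolist())
E
```

```text
10.65 [ 0.6697 -0.1743  0.2483] [-2.7586  0.4265 -1.3412] [-0.6012  0.3487  1.1108  0.5691  1.696   2.4637] [ 0.1 -0.2 -3. ] 0.0138 29.999880194664
side [([350, 62, 29, 16, 75], [364.1, 69.6]), ([330, 177, 5, 5, 16], [332.1, 179.3])]
top [([464, 126, 3, 51, 73], [465.6, 145.8]), ([381, 172, 5, 10, 46], [383.0, 176.5]), ([137, 244, 5, 5, 22], [139.3, 246.0]), ([617, 330, 23, 45, 663], [630.7, 353.4])]
err [ 5.1 -0.4 -0.6] [0.31 0.27 0.39]
side [[342.9, 124.8], [310.3, 165.9], [318.4, 140.1], [351.7, 110.2], [298.3, 188.1], [330.8, 155.2]]
top [[456.2, 143.0], [381.8, 146.5], [376.7, 149.1], [474.7, 142.8], [368.3, 146.2], [448.5, 141.0]]
```

View pics/c2.png

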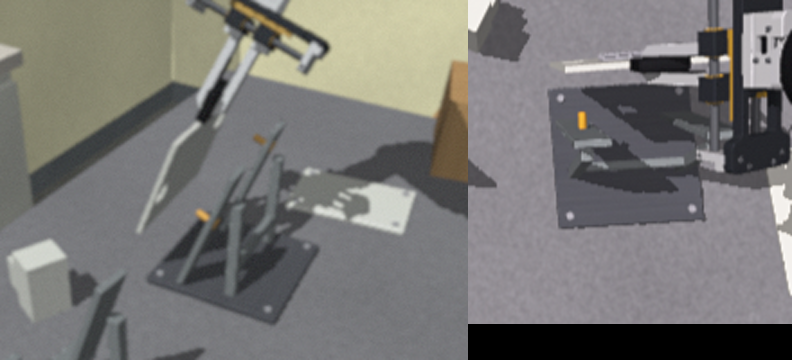

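```bash
python3 - <<'E'
from path import *
A=obsT(robot.get_obs());calls(A,[W(1,sp+.035*z)],g=0)
E
```

```text
[0.046, 0.378, 0.026, -0.0, 0.0, 0.006, 0] rows 1
```

Call:
servo_tool:
  plan:
    - [0.046, 0.1, 0.026, 0, 0, 0.006, 0]
    - [0.046, 0.2, 0.026, 0, 0, 0.006, 0]
    - [0.046, 0.3, 0.026, 0, 0, 0.006, 0]
    - [0.046, 0.36, 0.026, 0, 0, 0.006, 0]
    - [0.046, 0.36, 0.026, 0, 0, 0.006, 0]
    - [0.046, 0.36, 0.026, 0, 0, 0.006, 0]

```text
time: 11.25
tool_pos: [0.6395, -0.1816, 0.2342]
ee_rot: [-2.757, 0.426, -1.354]
wrist_force: [0.2, -0.2, -2.4]
width: 0.0139
finger_force: 30.0
```

```bash
python3 st.py; python3 - <<'E'
from path import *
o=robot.get_obs();A=obsT(o)
Tt=W(1,sp+.037*z);D=np.linalg.inv(A)@Tt;print('err',(D[:3,3]*1e3).round(1),np.degrees(Ro.from_matrix(D[:3,:3]).as_rotvec()).round(2))
ims={}
for n in ('side','top'):
    im=robot.snapshot(n)[:,:,::-1].copy();cv2.imwrite(f'pics/{n}3.png',im)
    # predicted outline from measured pose of the plate
    Tp=A@np.linalg.inv(W(1,sp))@TF(sp,frame(seat))
    L=np.array([[.09,-.0225,0],[-.09,-.0225,0],[-.09,-.1725,0],[.09,-.1725,0]])@Tp[:3,:3].T+Tp[:3,3]
    x0,y0=(270,90) if n=='side' else (340,120)
    cr=cv2.resize(im[y0:y0+130,x0:x0+130],None,fx=3,fy=3,interpolation=cv2.INTER_CUBIC)
    q=(proj(cam(n),L)-[x0,y0]+.5)*3
    for a in q: cv2.circle(cr,tuple(int(t) for t in a),3,(0,0,255),1)
    for k in((-.068,-.0575),(.068,-.1125)):
        a=(proj(cam(n),pts(seat,[[k[0],k[1],.017]]))[0]-[x0,y0]+.5)*3;cv2.circle(cr,tuple(int(t) for t in a),2,(0,255,0),1)
        H=np.array([[k[0]+i*.013,k[1]+j*.013,0] for i,j in((-1,-1),(1,-1),(1,1),(-1,1))])@Tp[:3,:3].T+Tp[:3,3]
        cv2.polylines(cr,[((proj(cam(n),H)-[x0,y0]+.5)*3).astype(int).reshape(-1,1,2)],True,(255,0,0))
    ims[n]=cr
cv2.imwrite('pics/c3.png',np.hstack([ims['side'],ims['top']]))
E
```

```text
11.25 [ 0.6395 -0.1816  0.2342] [-2.757   0.4259 -1.3536] [-0.6378  0.2952  1.2072  0.567   1.6714  2.4198] [ 0.2 -0.2 -2.4] 0.0139 29.99985247850418
err [-1.1 -0.9 -0.6] [-0.07  0.   -0.2 ]
```

View pics/c3.png

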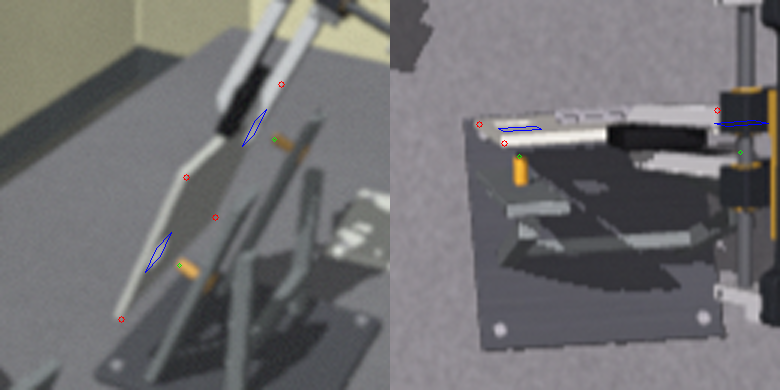

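The overlay shows the near plate edge, (185,177)–(121,319) in the side half of the crop, on its predicted line. The pin tips are on their green marks. I'll check numerically whether the far side fits too.

```bash
python3 - <<'E'
from path import *
a=cv2.imread('pics/side0.png').astype(int);b=cv2.imread('pics/side3.png').astype(int)
for r in range(136,196,5):
    d=b[r,298:366];e=a[r,298:366]
    m=(np.abs(d-e).max(1)>6)
    print(r,''.join('#' if k else '.' for k in m),b[r,306:350:4].mean(1).round().astype(int))
print('cols 298..365; corners',end=' ')
for s in (('side'),):
    print(((np.array([[185,177],[281,84],[215,217],[121,319]]))/3+[270,90]).round(1).tolist())
E
```

```text
136 ..............#..##......................################.....###### [125 125 124 126 125 123 124 122 122 181  73]
141 ....................................##################.............# [123 126 121 126 124 123 123 133 185  94  91]
146 ................#..............#####################............#### [122 124 126 124 124 123 167 162  91  92  92]
151 ...........##...............#####.################............#####. [125 125 123 126 121 129 159  89  93  88 104]
156 .......#.................######################............######.#. [121 126 124 124 123 173  93  92  90  92 124]
161 ........................####################.............#####...... [124 124 124 124 138 137  95  93  92 117 117]
166 ...#......#..........#####################.#..........#####......... [121 120 124 118 175  90  91  93 112 124 102]
171 ...................#################................#####..........# [122 121 124 151 135 101  91 119 125 115  77]
176 ............#....########.######................###......########### [122 120 122 171 151  91 140 120 124  82 109]
181 ...............############.......#.........#######......########### [122 122 163  98  95 125 103 154 107  64  83]
186 ............#####.####...................#######...........######... [118 129 151  98 123  90  82 111  73  68  68]
191 ..........########....................###########.......#######..... [120 172 106 121  90  84  94  87  48  47  69]
cols 298..365; corners [[331.7, 149.0], [363.7, 118.0], [341.7, 162.3], [310.3, 196.3]]
```

The whole plate outline agrees with the prediction to within about 1 px. I'll fit it onto the pins along −z.

Call:
servo_tool:
  plan:
    - [-0.007, 0.06, -0.005, 0, 0, -0.002, 0]
    - [-0.007, 0.12, -0.005, 0, 0, -0.002, 0]
    - [-0.007, 0.18, -0.005, 0, 0, -0.002, 0]
    - [-0.007, 0.24, -0.005, 0, 0, -0.002, 0]
    - [-0.007, 0.3, -0.005, 0, 0, -0.002, 0]
    - [-0.007, 0.33, -0.005, 0, 0, -0.002, 0]
    - [-0.007, 0.33, -0.005, 0, 0, -0.002, 0]

```text
time: 11.93
tool_pos: [0.6064, -0.1825, 0.2213]
ee_rot: [-2.759, 0.428, -1.353]
wrist_force: [0.4, 0.4, -3.3]
width: 0.0133
finger_force: 30.0
```

```bash
python3 st.py; cat > chk2.py <<'E'
from path import *
o=robot.get_obs();A=obsT(o)
D=np.linalg.inv(A)@W(1,sp);print('to seat (tool mm)',(D[:3,3]*1e3).round(1),np.degrees(Ro.from_matrix(D[:3,:3]).as_rotvec()).round(2))
print('force in seat axes',(frame(seat).T@o['wrist_force']).round(1),'torque',np.round(o['wrist_torque'],2))
E
python3 chk2.py
```

```text
11.9333 [ 0.6064 -0.1825  0.2213] [-2.7594  0.4277 -1.3532] [-0.6711  0.2407  1.3001  0.5636  1.6598  2.3714] [ 0.4  0.4 -3.3] 0.0133 30.00015288591385
to seat (tool mm) [-0.6  0.6 -1.7] [ 0.07  0.11 -0.22]
force in seat axes [ 0.4 -3.2 -0.7] torque [-0.33  0.35  0.  ]
```

Call:
servo_tool:
  plan:
    - [0, 0.01, 0, 0, 0, 0, 0]
    - [0, 0.02, 0, 0, 0, 0, 0]
    - [0, 0.02, 0, 0, 0, 0, 0]

```text
time: 12.18
tool_pos: [0.6054, -0.1825, 0.2211]
ee_rot: [-2.758, 0.427, -1.352]
wrist_force: [0.4, 0.2, -2.7]
width: 0.0138
finger_force: 30.0
```

Call:
servo_tool:
  plan:
    - [0, 0.01, 0, 0, 0, 0, 0]
    - [0, 0.02, 0, 0, 0, 0, 0]
    - [0, 0.02, 0, 0, 0, 0, 0]

```text
time: 12.43
tool_pos: [0.6044, -0.1826, 0.2207]
ee_rot: [-2.756, 0.426, -1.351]
wrist_force: [3.0, 0.3, -2.7]
width: 0.0136
finger_force: 30.0
```

```bash
python3 chk2.py
```

```text
to seat (tool mm) [-0.5 -1.5 -1.6] [-0.07  0.07 -0.1 ]
force in seat axes [ 0.2 -3.5  1.9] torque [-0.3  -0.27 -0.17]
```

Call:
servo_tool:
  plan:
    - [0, 0.01, 0, 0, 0, 0, 0]
    - [0, 0.01, 0, 0, 0, 0, 0]

```text
time: 12.6
tool_pos: [0.6043, -0.1826, 0.2207]
ee_rot: [-2.754, 0.426, -1.351]
wrist_force: [7.0, 1.6, -3.5]
width: 0.0138
finger_force: 30.0
```

```bash
python3 chk2.py; python3 - <<'E'
from path import *
a=cv2.imread('pics/side0.png').astype(int);im=robot.snapshot('side')[:,:,::-1].copy();cv2.imwrite('pics/side4.png',im);b=im.astype(int)
print('orange',orange(im[:,:,::-1].copy(),amin=3))
q=proj(cam('side'),pts(seat,[[.09,-.0225,0],[-.09,-.0225,0],[-.09,-.1725,0],[.09,-.1725,0]]));print(q.round(1).tolist())
for r in range(141,206,6):
    m=(np.abs(b[r,310:380]-a[r,310:380]).max(1)>8);print(r,''.join('#' if k else '.' for k in m))
E
```

```text
to seat (tool mm) [-0.5 -1.6 -1.6] [-0.19  0.06 -0.07]
force in seat axes [ 1.3 -5.7  5.4] torque [-0.22 -0.79 -0.33]
orange [([379, 79, 26, 16, 64], [391.4, 86.5]), ([407, 95, 3, 2, 3], [408.0, 95.7]), ([330, 177, 2, 3, 5], [330.6, 178.2])]
[[346.1, 157.5], [375.8, 124.9], [352.4, 168.8], [322.6, 204.0]]
141 .............................................###############..........
147 ..........................................######.########......#####..
153 ..................#.................#######...########......######....
159 ................................#####......#######.........######.....
165 .............................#####.....########............######.....
171 ..........................#####.#....#######..............######......
177 ......................######.....######..................######...###.
183 ...................########...........................#######........#
189 ................########....................############......####.#..
195 .............######..............####.......###.....#######...#######.
201 ..........#######...........########.........#.....#..................
```

The plate is against the bars with about 6 N of contact, and the lower pin tip shows through at (330,178). I'll release, then retract along −tool z.

Call:
servo_tool:
  plan:
    - [0, 0, 0, 0, 0, 0, 60]
    - [0, 0, 0, 0, 0, 0, 60]
    - [0, 0, 0, 0, 0, 0, 60]
    - [0, 0, 0, 0, 0, 0, 60]
    - [0, 0, 0, 0, 0, 0, 60]
    - [0, 0, 0, 0, 0, 0, 60]
    - [0, 0, 0, 0, 0, 0, 60]
    - [0, 0, 0, 0, 0, 0, 60]
    - [0, 0, 0, 0, 0, 0, 60]

```text
time: 13.4
tool_pos: [0.6025, -0.1827, 0.22]
ee_rot: [-2.759, 0.427, -1.352]
wrist_force: [0.3, 0.1, 1.3]
width: 0.0599
finger_force: 0.0
```

```bash
python3 chk2.py; python3 - <<'E'
from path import *
a=cv2.imread('pics/side0.png').astype(int);im=robot.snapshot('side')[:,:,::-1].copy();cv2.imwrite('pics/side5.png',im);b=im.astype(int)
print('orange',orange(im[:,:,::-1].copy(),amin=3))
q=proj(cam('side'),pts(seat,np.array([[.09,-.0225,0],[-.09,-.0225,0],[-.09,-.1725,0],[.09,-.1725,0]])-[0,.008,0]));print(q.round(1).tolist())
for r in range(141,214,6):
    m=(np.abs(b[r,310:380]-a[r,310:380]).max(1)>8);print(r,''.join('#' if k else '.' for k in m))
E
```

```text
to seat (tool mm) [-0.6 -3.5 -1.7] [ 0.06  0.1  -0.16]
force in seat axes [0.1 1.1 0.8] torque [-0.05  0.11 -0.  ]
orange [([372, 75, 12, 7, 29], [377.0, 78.0]), ([385, 82, 17, 11, 32], [392.3, 86.7]), ([408, 97, 6, 4, 8], [410.6, 98.8]), ([330, 177, 2, 3, 5], [330.6, 178.2])]
[[344.7, 160.3], [374.4, 127.5], [351.2, 170.9], [321.5, 206.2]]
141 .............................................################......###
147 ..........................................###############......#######
153 .....................................########.########......######....
159 ................................#######....#######.........######.....
165 .............................#####......#######............######.....
171 ..........................#####......#######..............######......
177 .......................#####.....######..................######...####
183 ....................#####.#........##.................#######........#
189 ................########....................############......####....
195 ..............#####..............####.......###......#####....######..
201 ...........#####.#..........########..................................
207 .........####............#...........................#................
213 ......................................................................
```

Released; the plate has slipped down a little. I'll back out along −tool z.

Call:
servo_tool:
  plan:
    - [0, 0, -0.2, 0, 0, 0, 60]
    - [0, 0, -0.5, 0, 0, 0, 60]
    - [0, 0, -0.8, 0, 0, 0, 60]
    - [0, 0, -1, 0, 0, 0, 60]
    - [0, 0, -1, 0, 0, 0, 60]

```text
time: 13.87
tool_pos: [0.5748, -0.2307, 0.3093]
ee_rot: [-2.753, 0.42, -1.352]
wrist_force: [-0.9, -0.0, 0.8]
width: 0.0598
finger_force: 0.0
```

Call:
servo_tool:
  plan:
    - [0, 0, -0.3, 0, 0, 0, 60]
    - [0, 0, -0.6, 0, 0, 0, 60]
    - [0, 0, -1, 0, 0, 0, 60]
    - [0, 0, -1, 0, 0, 0, 60]
    - [0, 0, -1, 0, 0, 0, 60]

```text
time: 14.28
tool_pos: [0.5465, -0.2746, 0.3899]
ee_rot: [-2.757, 0.424, -1.353]
wrist_force: [-0.3, 0.4, -1.0]
width: 0.0602
finger_force: 0.0
```

```bash
python3 st.py; python3 - <<'E'
from path import *
o=robot.get_obs();im={}
w=robot.snapshot('wrist')[:,:,::-1].copy();s=robot.snapshot('side')[:,:,::-1].copy();t=robot.snapshot('top')[:,:,::-1].copy()
for n,i in(('side',s),('top',t)):cv2.imwrite(f'pics/{n}6.png',i)
cs=cv2.resize(s[100:230,290:420],(390,390),interpolation=cv2.INTER_CUBIC);ct=cv2.resize(t[130:260,350:480],(390,390),interpolation=cv2.INTER_CUBIC)
cw=cv2.resize(w,(320,200));top=np.hstack([cs,ct]);bot=np.zeros((200,780,3),np.uint8);bot[:,:320]=cw
cv2.imwrite('pics/c6.png',np.vstack([top,bot]))
L=np.array([[.09,-.0225,0],[-.09,-.0225,0],[-.09,-.1725,0],[.09,-.1725,0]])-[0,.008,0]
print((proj(cam('side'),pts(seat,L))-[290,100]).round(1)*3,(proj(cam('top'),pts(seat,L))-[350,130]).round(1)*3)
E
```

```text
14.2833 [ 0.5465 -0.2746  0.3899] [-2.7567  0.4244 -1.3525] [-0.8473  0.2608  0.9432  0.6103  2.032   2.4123] [-0.3  0.4 -1. ] 0.0602 0.0
[[164.1 180.9]
 [253.2  82.5]
 [183.6 212.7]
 [ 94.5 318.6]] [[ 82.8 167.7]
 [368.1 150. ]
 [292.5 124.8]
 [ 57.9 139.8]]
```

View pics/c6.png

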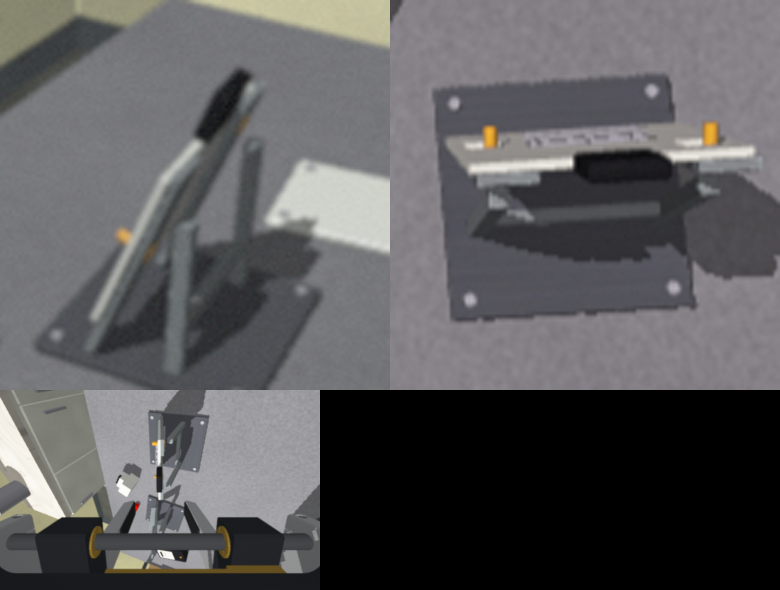

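The plate hangs flat on both pins with the rail outward and the tab up. Its corners match the predicted hung pose: side (164,181) and (94,318), top (82,170). The gripper is well clear.

```bash
python3 -c "
from bench import robot
print(robot.close_job())"
```

```text
the job is handed in; nothing more can be done
None
```

The plate was turned over, seated flat on both pins with the rail outward and the tab up, and released, and the job was handed in at about 14.5 s of the 53 s allowed.

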